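# Gauge a blind bore with a depth rod and set its stop

### The job

Take the depth gauge out of its blue stand by its black grip and lower it gently into the bore of the aluminium block until you feel the rod you are holding touch bottom, with the orange stop still clear of the block. Then slide the stiff stop down the rod until it sits flat on the block's top face, hold it pressed there with about 10 N for a good second, and let go, leaving the gauge standing upright in the bore with the rod on the bottom and the stop on the face. Do not drop the rod and keep every push under 20 N, and leave the small parts lying around where they are.

Things in the scene. Friction and masses are not known exactly. Their poses are not given: they have to be found in the camera images.
- bored_block: Workpiece, fixed: aluminium block 115 x 80 x 60 mm (its x, y, z), origin at the centre of its underside. A blind bore, 14 mm wide, goes straight down into the top face, 18 mm from the centre towards -x; two screw heads at the +x end are decoration. The bore is 26 to 44 mm deep, different each time and not measured: it must be felt. Its floor is flat and hard.
- bore_mouth (a point): Centre of the bore's mouth, on the block's top face (60 mm above the bench); z points up.
- gauge_stand: Blue square stand 70 x 70 x 36 mm, fixed to the bench, origin at the centre of its underside. In its middle is a 13.5 mm hole, 30 mm deep, in which the depth gauge stands upright at the start, with its tip 6 mm above the bench.
- stand_mouth (a point): Centre of the stand's hole on the stand's top face.
- depth_gauge: Depth gauge, loose, about 0.2 kg, 110 mm long, origin at the tip of the rod, z along the rod to the grip: steel rod of 12 mm diameter (its last 5 mm taper to 7 mm), then a round black grip of 18 mm diameter from 83 to 110 mm above the tip, and an orange stop that slides on the rod.
- rod_tip (a point): Lower end of the gauge's rod, on its axis.
- grip_mid (a point): Middle of the gauge's black grip, 96.5 mm above the tip.
- stop (a joint): Position of the orange stop along the rod in m: 0 when its underside is 58 mm above the tip, growing as it slides down towards the tip, at most 0.045. The stop is stiff: it takes about 6 N to slide it (and a little more when moved fast), stays where it is left, and that part of a push goes into the rod. It starts at 0 to 0.004.
- stop_face (a point): Centre of the underside of the orange stop. The stop is a disc of 52 mm diameter, 8 mm thick, with a 21 mm hub on top up to 12 mm above the underside; the rod runs through its middle. Two fingertips, one on each side of the rod, can push down on the disc.
- gauge_a: Bystander, loose: small round pressure gauge with a black case and brass stem, 68 x 50 x 23 mm, lying on the bench; origin at the centre of its underside.
- nipple_a: Bystander, loose: brass double nipple 22 x 32 x 19 mm; origin at the centre of its underside.
- fitting_b: Bystander, loose: push-in fitting with a blue ring, 18 x 32 x 16 mm; origin at the centre of its underside.
- ptfe_roll: Bystander, loose: white tape roll with a blue core, 52 mm diameter, 13 mm high; origin at the centre of its underside.
Not all that is in view belongs to the job. There is more than one size of the depth_gauge; the one meant has the size given above.

How it is judged:
On the way, in this order (a step that is already met when the one before it is completed fails the run):
1. the rod, still held by its grip (more than 2 N), touches the floor of the bore, the stop still clear of the block (horizontal distance between rod_tip and bore_mouth below 0.004 m and z of rod_tip in the frame of bore_mouth below -0.02 m and contact force between depth_gauge and bore_floor_pad above 0.8 N and contact force between the fingers and depth_gauge_c1 above 2 N and z of stop_face in the frame of bore_mouth above 0.005 m), for 0.2 s.
2. the stop is held pressed on the block's face (more than 3 N) while the rod bears on the floor (horizontal distance between rod_tip and bore_mouth below 0.004 m and z of rod_tip in the frame of bore_mouth below -0.02 m and contact force between depth_gauge and bore_floor_pad above 0.5 N and contact force between stop_c0 and bored_block above 3 N and z of stop_face in the frame of bore_mouth below 0.0015 m), for 0.7 s.
At the end, for the whole second after the job is handed in: The gauge stands upright (within 0.05 rad) and still in the bore, its tip on the bore's floor (within 1.5 mm) within 4 mm of the bore's axis, and the underside of the stop lies on the block's top face (within 1.5 mm above it) (horizontal distance between rod_tip and bore_mouth below 0.004 m and z of rod_tip in the frame of bore_mouth below -0.02 m and z of rod_tip in the frame of bore_floor below 0.0015 m and angle between depth_gauge's own z axis and vertical below 0.05 rad and linear speed of depth_gauge below 0.01 m/s and z of stop_face in the frame of bore_mouth between -0.003 and 0.0015 m); the robot touches nothing.
It fails at once if the rod presses on the bore's floor with more than 20 N (contact force between depth_gauge and bore_floor_pad above 20 N).
It fails at once if the stop presses on the block with more than 20 N (contact force between stop_c0 and bored_block above 20 N).
It fails at once if the rod is dropped or driven into the bore (faster than 0.25 m/s) (horizontal distance between rod_tip and bore_mouth below 0.004 m and z of rod_tip in the frame of bore_mouth below -0.004 m and linear speed of depth_gauge above 0.25 m/s).
It fails at once if a bystander part is moved more than 20 mm (distance of any of gauge_a, nipple_a, fitting_b, ptfe_roll from where it was at the start of the episode above 0.02 m).
It also fails if it takes over 67 s, if anything falls off the work surface, if the arm or the gripper's body presses on something with over 40 N, if the wrist force passes 120 N, or if a joint passes its speed limit or range.

### The arm

A 7-joint arm with a two-finger parallel gripper is mounted at the origin on a cart in front of the work surface, level with it; the furniture and walls round the work are solid. World frame = base frame: x ahead of the robot, y to its left, z up, the work surface at z = 0. Lengths are in m, angles in rad, forces in N, time in s.
With the tool pointing down it reaches from about 0.4 to 0.85 m from the base axis. Payload 4.5 kg.
Tool frame: the origin (TCP) lies where the fingers leave the gripper's body, on its centre line; the fingertips stand 64 mm ahead of it and the grasp point (between the pads) lies 45 mm ahead of it; z points along the fingers, y is the line along which they close (so a half turn about z gives the same grasp; the last joint's range is limited). The gripper opens to 88 mm and grips with 3 to 60 N. Pads are 18 mm wide; open, the fingers measure 123 mm over their backs; the gripper's body (75 mm by 187 mm) begins 45 mm behind the grasp point.
Start: joints at [-1.248, 0.689, -0.195, 1.565, 0.157, 0.902, -0.215], TCP at [0.178, 0.599, 0.303] pointing down, gripper open.
Joint ranges: [-3.01, 3.01], [-0.46, 2.08], [-1.47, 1.51], [0.13, 2.56], [-1, 4.14], [0.04, 2.09], [-2.66, 2.66]. Speed limits (rad/s): [2.57, 2.57, 3.14, 3.14, 3.14, 3.14, 3.14].

### API

Orientations are given as a unit quaternion [x, y, z, w].
In Python, from plant import r gives the robot as it stands.
- The arm moves only by the tool play_rows, never from a script. Its arguments are lists of equal length, an entry for each row: "translation": the shift along the tool's x, y, z in m, a list of three; "delta_rot": the turn, a rotation vector about the tool's x, y, z in degrees, a list of three; "grip": the opening, from -1 (shut) to 1 (fully open). In form: {"translation": [[x, y, z], ...], "delta_rot": [[rx, ry, rz], ...], "grip": [grip, ...]}. A call has 1 to 20 rows; each row shifts and turns the commanded pose from where the row before left it, along the tool's axes as they then stand; what a row does not reach is not made up. A row lasts 1/8 s, in which the tool goes at most 62.5 mm and 10.7 degrees, less where a joint would pass 70% of its speed; a pose out of reach is approached as far as the arm can. A call with a gripper value outside its range is refused whole. The fingers move at their own pace and stop on an object; "squeeze" is the grip in N (left out, the last holds). Time passes only in rows, so rows that do not move let the fingers close. It gives the time, the measured TCP pose, the force, the opening and the grip force at its end, in the units of the state.
- r.get_state(): the state, without advancing time (a new reading comes with each control period).
- r.snapshot(name): name is "side" or "top" or "wrist"; returns the picture (384x512x3 uint8, blue, green, red); there is no depth.
- r.get_calibration(name): a dict with "intrinsics" (3x3 intrinsics, pixels), "eye" and "rotation" of the camera in the world. Camera axes: x right, y up, looking along -z (the intrinsics and any distortion apply to the point x, -y, -z); pixel columns grow to the right and rows downward; lengths in m; the calibration is good to about 2 mm. A picture is of the moment at which its call begins: read the wrist's pose just before it. get_calibration takes no time and is no camera call; for the wrist camera it gives the pose at the moment of the call.
- r.finish_job(): hands the job in; it is judged then, once.
Trained networks look in the newest picture that a camera, given by its name, has taken for a name from the list of things; names that differ only in an ending like _2 or _b are one class to them, and where a whole thing is asked for, a point or a joint stands for the part that bears it (a point fixed in the world has none). Each returns a list of dicts, best first, with "confidence" (0 to 1); they miss things now and then, are a little off and sometimes report something else, mostly with a low value. They report only what shows in the picture. A call takes as long as a camera call. They do not tell look-alikes from the thing itself.
- r.look_for(camera, target): "point" ([x, y, z] in m, in world coordinates, good to about 4 mm: the middle of the surface that is visible of it).
- r.silhouettes(camera, target): "pixels" (384x512 bool, what is visible of it).
The state is a dict: "clock": time; "q": joint angles; "qd": joint speeds; "joint_torque": joint torques, N m; "tool_pos": TCP position; "eef_rot": TCP orientation; "contact_force": force on the tool from outside, world axes, zero at the start; "moment": the same for the moment, N m; "opening": opening from 0.0 (shut) to 1.0 (fully open); "finger_force": force on a finger pad.
Only numpy, scipy, OpenCV 4.12 (cv2) and the standard library are available. Lean on these libraries where they do the work, as an engineer would, in place of code of your own. Each camera call takes 0.05 s, during which the arm holds its last target. There are 200 camera calls.

## Working session

There is one attempt and no reset: what is moved stays moved. The work goes in short steps, Python scripts to look and compute and a tool call to move; the robot and the scene stay as the last step left them, time stands still between calls to the robot, and variables do not carry over. Pictures are saved under pics/ and viewed, at most 10 in all, crops included, and the job is handed in when it is done.

Besides the shell and the picture viewer there is one more tool, called by a JSON object that holds its "name" and its "arguments". play_rows: Moves the arm, as the interface text tells. Its arguments: {"type":"object","properties":{"translation":{"type":"array","items":{"type":"array","items":{"type":"number"}}},"delta_rot":{"type":"array","items":{"type":"array","items":{"type":"number"}}},"grip":{"type":"array","items":{"type":"number"}},"squeeze":{"type":"number"}},"required":["translation","delta_rot","grip"]}

```bash
mkdir -p pics; ls
python3 - <<'E'
from plant import r
import cv2,numpy as np
s=r.get_state();print({k:np.round(v,3) for k,v in s.items()})
ims=[]
for c in ["top","side"]:
    im=r.snapshot(c);cv2.imwrite(f"pics/{c}0.png",im);ims.append(im)
    k=r.get_calibration(c);print(c,np.round(k["intrinsics"],1).tolist(),np.round(k["eye"],3),np.round(k["rotation"],3).tolist(),k.keys())
    for t in ["depth_gauge","grip_mid","stop_face","gauge_stand","stand_mouth","bored_block","bore_mouth","rod_tip","gauge_a","nipple_a","fitting_b","ptfe_roll"]:
        try: print(t,[(np.round(d["point"],3).tolist(),round(d["confidence"],2)) for d in r.look_for(c,t)])
        except Exception as e: print(t,e)
cv2.imwrite("pics/both.png",cv2.resize(np.vstack(ims),(448,600)) if 0 else cv2.resize(np.hstack(ims),(800,300)))
E
```

```text
pics
{'clock': np.float64(0.0), 'q': array([-1.248,  0.69 , -0.195,  1.566,  0.157,  0.902, -0.215]), 'qd': array([-0.001, -0.002,  0.   , -0.001, -0.001, -0.001, -0.001]), 'joint_torque': array([ 0.0000e+00, -5.2756e+01, -1.2660e+00, -1.5343e+01, -5.3000e-02,
        7.0000e-03,  0.0000e+00]), 'tool_pos': array([0.178, 0.599, 0.302]), 'eef_rot': array([ 0.144,  0.99 , -0.001, -0.   ]), 'contact_force': array([-0.758, -0.563, -1.033]), 'moment': array([ 0.017,  0.031, -0.005]), 'finger_force': np.float64(0.0), 'opening': np.float64(1.002)}
top [[462.0, 0.0, 259.4], [0.0, 462.0, 195.6], [0.0, 0.0, 1.0]] [0.557 0.091 1.187] [0.007, -0.023, -0.698, 0.716] dict_keys(['intrinsics', 'eye', 'rotation'])
depth_gauge [([0.654, -0.063, 0.085], 0.78), ([0.534, -0.098, 0.034], 0.66), ([0.53, -0.117, 0.067], 0.64), ([0.563, -0.016, 0.045], 0.48)]
grip_mid [([0.653, -0.058, 0.086], 0.89), ([0.536, -0.116, 0.07], 0.59), ([0.561, -0.024, 0.043], 0.5)]
stop_face [([0.648, -0.06, 0.09], 0.87), ([0.534, -0.119, 0.069], 0.71), ([0.562, -0.021, 0.049], 0.54)]
gauge_stand [([0.533, -0.1, 0.034], 0.56)]
st
[... 622 characters left out ...]
085], 0.61)]
grip_mid [([0.649, -0.056, 0.086], 0.81), ([0.553, 0.184, 0.057], 0.65), ([0.529, -0.111, 0.074], 0.6), ([0.526, -0.091, 0.036], 0.53), ([0.557, -0.017, 0.049], 0.45)]
stop_face [([0.534, -0.109, 0.072], 0.61), ([0.649, -0.056, 0.084], 0.57), ([0.559, -0.014, 0.042], 0.47)]
gauge_stand [([0.529, -0.088, 0.039], 0.9)]
stand_mouth [([0.526, -0.092, 0.038], 0.87)]
bored_block [([0.549, 0.188, 0.058], 0.81)]
bore_mouth [([0.553, 0.187, 0.057], 0.86)]
rod_tip [([0.65, -0.058, 0.087], 0.97), ([0.532, -0.114, 0.068], 0.91), ([0.558, -0.02, 0.043], 0.51)]
gauge_a [([0.73, 0.031, 0.028], 0.8)]
nipple_a [([0.634, 0.356, 0.015], 0.55)]
fitting_b [([0.526, -0.09, 0.039], 0.37)]
ptfe_roll []
```

Run:
```python
import cv2,numpy as np
t=cv2.imread("pics/top0.png");s=cv2.imread("pics/side0.png")
cv2.imwrite("pics/top0b.png",cv2.resize(t,(800,600)));cv2.imwrite("pics/side0b.png",cv2.resize(s,(800,600)))
```

```text
(no output)
```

View pics/top0b.png

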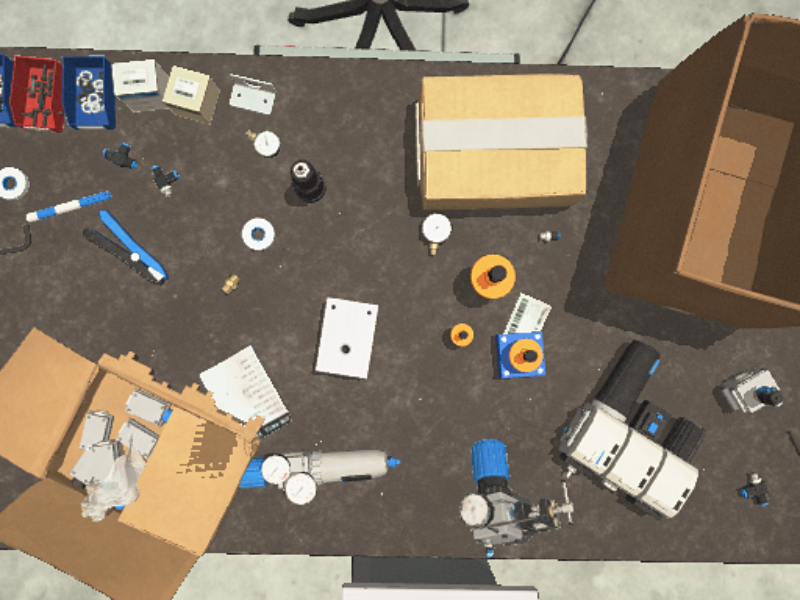

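View pics/side0b.png

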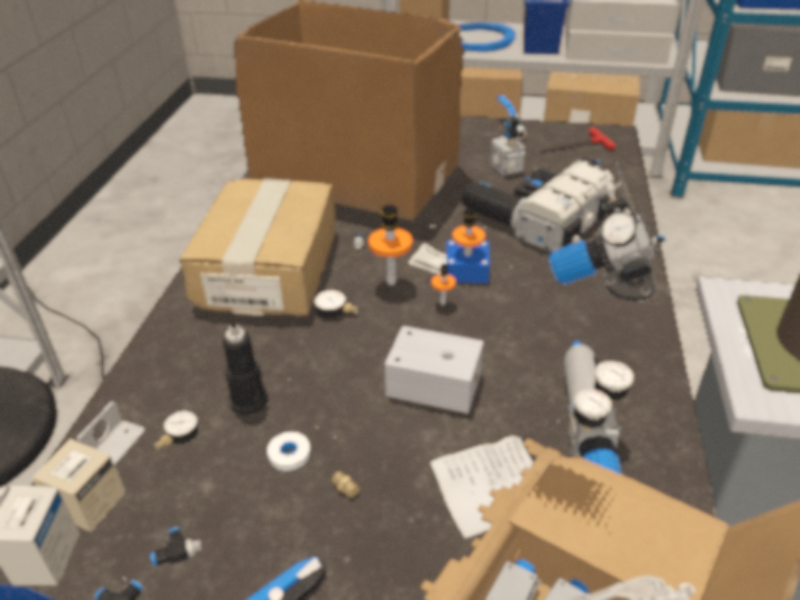

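Top view (800x600 px): three candidates: the large gauge at (493,277) with a disc about 45 px wide (~68 mm), the small gauge at (461,335) with about 24 px (~36 mm), and the one in the blue stand at (524,355) with about 34 px (~52 mm). The one in the stand fits the size given. The block is at (347,338) with its bore at (345,349). The side view agrees.

```bash
cat > h.py <<'E'
import numpy as np,cv2
from scipy.spatial.transform import Rotation as R
def ray(c,px):
    K=np.array(c["intrinsics"]);d=np.linalg.inv(K)@[px[0],px[1],1.]
    q=np.array(c["rotation"]);M=R.from_quat(q) if q.size==4 else R.from_matrix(q)
    return np.array(c["eye"]),M.apply([d[0],-d[1],-d[2]])
def onz(c,px,z):
    e,d=ray(c,px);return e+d*(z-e[2])/d[2]
def proj(c,p):
    q=np.array(c["rotation"]);M=R.from_quat(q)
    v=M.inv().apply(np.array(p)-c["eye"]);u=np.array(c["intrinsics"])@[v[0],-v[1],-v[2]];return u[:2]/u[2]
def meet(a,b):
    (e,d),(f,g)=a,b;s=np.linalg.lstsq(np.c_[d,-g],f-e,rcond=None)[0]
    p,q=e+d*s[0],f+g*s[1];return (p+q)/2,np.linalg.norm(p-q)
def dark(im,box,thr):
    x0,y0,x1,y1=box;g=cv2.cvtColor(im[y0:y1,x0:x1],cv2.COLOR_BGR2GRAY)
    n,l,st,ce=cv2.connectedComponentsWithStats((g<thr).astype(np.uint8));return [(ce[i]+[x0,y0],st[i,4]) for i in range(1,n) if st[i,4]>3]
E
python3 - <<'E'
from plant import r
from h import *
C={c:r.get_calibration(c) for c in("top","side")}
I={c:cv2.imread(f"pics/{c}0.png") for c in C}
print("bore top",[(np.round(p,1),a,np.round(onz(C["top"],p,.06),4)) for p,a in dark(I["top"],(206,195,238,238),110)])
print("bore side",[(np.round(p,1),a,np.round(onz(C["side"],p,.06),4)) for p,a in dark(I["side"],(256,216,304,236),130)])
for c in C:
    for t in("gauge_stand","bored_block","stop_face","grip_mid"):
        for d in r.silhouettes(c,t)[:4]:
            ys,xs=np.nonzero(d["pixels"]);print(c,t,round(d["confidence"],2),len(xs),xs.min(),xs.max(),ys.min(),ys.max(),np.round([xs.mean(),ys.mean()],1))
# orange disc of the gauge in the stand
for c,b in(("top",(315,210,360,245)),("side",(284,140,316,162))):
    x0,y0,x1,y1=b;h=cv2.cvtColor(I[c][y0:y1,x0:x1],cv2.COLOR_BGR2HSV)
    m=((h[...,0]>5)&(h[...,0]<22)&(h[...,1]>150)&(h[...,2]>90)).astype(np.uint8)
    pts=np.argwhere(m)[:,::-1]+[x0,y0];e=cv2.fitEllipse(cv2.convexHull(pts.astype(np.float32)))
    print(c,"disc",np.round(e[0],1),np.round(e[1],1),np.round(onz(C[c],e[0],.070),4))
a=cv2.resize(I["top"][165:255,270:390],None,fx=3.3,fy=3.3,interpolation=2);b=cv2.resize(I["side"][120:210,225:345],None,fx=3.3,fy=3.3,interpolation=2)
cv2.imwrite("pics/crop.png",np.hstack([a,b]))
print("proj grip",{c:np.round(proj(C[c],[.533,-.1,.116]),1) for c in C})
E
```

```text
bore top [(array([206.3, 199.5]), np.int32(18), array([0.5918, 0.1967, 0.06  ])), (array([213., 196.]), np.int32(5), array([0.6007, 0.1807, 0.06  ])), (array([220.9, 223. ]), np.int32(20), array([0.5355, 0.1596, 0.06  ])), (array([236.7, 233.4]), np.int32(14), array([0.5114, 0.1205, 0.06  ]))]
bore side []
top gauge_stand 0.91 382 317 348 213 241 [328.6 226.5]
top bored_block 0.78 1605 202 241 191 241 [222.  216.1]
top stop_face 0.78 316 326 346 216 237 [335.4 226.7]
top stop_face 0.7 554 301 329 163 190 [314.6 176.7]
top stop_face 0.66 116 289 301 208 220 [294.7 214. ]
top stop_face 0.59 291 155 175 140 159 [165.  149.6]
top grip_mid 0.94 338 326 346 217 237 [336.1 226.7]
top grip_mid 0.48 162 289 302 207 220 [295.6 213.6]
side gauge_stand 0.57 624 286 313 154 180 [299.6 167.7]
side bored_block 0.79 2611 247 308 209 263 [277.7 235.5]
side stop_face 0.91 359 237 263 147 163 [249.9 155.4]
side stop_face 0.68 167 213 229 302 317 [221.2 309.3]
side stop_face 0.67 197 290 309 145 157 [299.6 151.2]
side stop_face 0.47 74 278 290 178 184 [284.1 181. ]
side grip_mid 0.9 667 236 263 131 179 [249.7 153.4]
side grip_mid 0.83 296 290 308 134 161 [299.5 148.1]
side grip_mid 0.61 173 277 290 168 193 [283.7 180.2]
top disc [335.9 226.9] [20.6 21. ] [ 0.5333 -0.1192  0.07  ]
side disc [299.6 150. ] [13.4 20.9] [ 0.5334 -0.1201  0.07  ]
proj grip {'top': array([331.3, 227.4]), 'side': array([299.9, 138.7])}
```

View pics/crop.png

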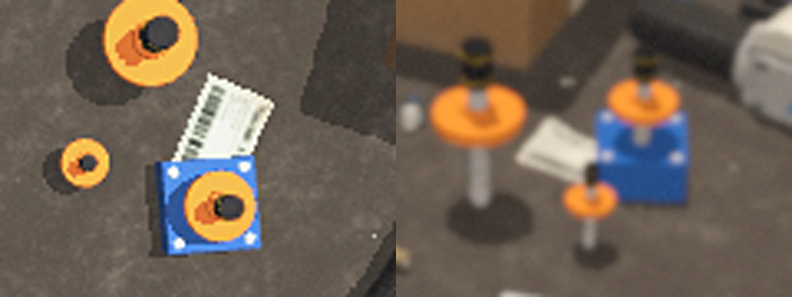

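The crop shows the gauge standing in the blue stand at crop px (225,205), with the mid-size disc of about 50 mm. The larger one at (150,40) and the small one at (85,162) are look-alikes. Triangulation puts the gauge at (0.533,-0.120) and the bore at about (0.5355,0.160).

{"name": "play_rows", "arguments": {"translation": [[0, 0, 0], [0, 0, 0], [-0.015, -0.018, 0], [-0.0298, -0.0366, 0], [-0.0298, -0.0366, 0], [-0.0298, -0.0366, 0], [-0.0298, -0.0366, 0], [-0.0298, -0.0366, 0], [-0.0298, -0.0366, 0], [-0.0298, -0.0366, 0], [-0.0298, -0.0366, 0], [-0.0298, -0.0366, 0], [-0.0298, -0.0366, 0], [-0.0298, -0.0366, 0], [-0.015, -0.019, 0], [0, 0, 0], [0, 0, 0]], "delta_rot": [[0, 0, -8.3], [0, 0, -8.3], [0, 0, 0], [0, 0, 0], [0, 0, 0], [0, 0, 0], [0, 0, 0], [0, 0, 0], [0, 0, 0], [0, 0, 0], [0, 0, 0], [0, 0, 0], [0, 0, 0], [0, 0, 0], [0, 0, 0], [0, 0, 0], [0, 0, 0]], "grip": [1, 1, 1, 1, 1, 1, 1, 1, 1, 1, 1, 1, 1, 1, 1, 1, 1], "squeeze": 25}}

```text
clock: 3.82
tool_pos: [0.5353, 0.1614, 0.3028]
eef_rot: [-0.001, 1.0, 0.001, -0.0]
contact_force: [-0.6, 0.1, 0.0]
opening: 1.003
finger_force: 0.0
```

Run:
```python
from plant import r
from h import *
s=r.get_state();print({k:np.round(s[k],4) for k in("clock","q","tool_pos","eef_rot","contact_force")})
c=r.get_calibration("wrist");im=r.snapshot("wrist");cv2.imwrite("pics/w1.png",im);cv2.imwrite("pics/w1b.png",cv2.resize(im,(800,600)))
print(np.round(c["eye"],3),np.round(c["rotation"],3),np.round(c["intrinsics"],1).tolist(),"bore exp",proj(c,[.5355,.1596,.06]))
for t in("bore_mouth","bored_block"):print([(np.round(d["point"],4),d["confidence"]) for d in r.look_for("wrist",t)])
```

```text
{'clock': np.float64(3.825), 'q': array([-0.1664,  0.6142, -0.3453,  1.7624,  0.2703,  0.8118,  0.9328]), 'tool_pos': array([0.5353, 0.1614, 0.3028]), 'eef_rot': array([-1.4e-03,  1.0e+00,  6.0e-04, -3.0e-04]), 'contact_force': array([-0.5715,  0.0662,  0.0472])}
[0.466 0.161 0.384] [-0.094 -0.095  0.702  0.7  ] [[336.3, 0.0, 258.8], [0.0, 336.3, 198.0], [0.0, 0.0, 1.0]] bore exp [256.48392492 179.02731547]
[(array([0.5464, 0.1584, 0.0602]), 0.63)]
[(array([0.5467, 0.1595, 0.0586]), 0.71)]
```

View pics/w1b.png

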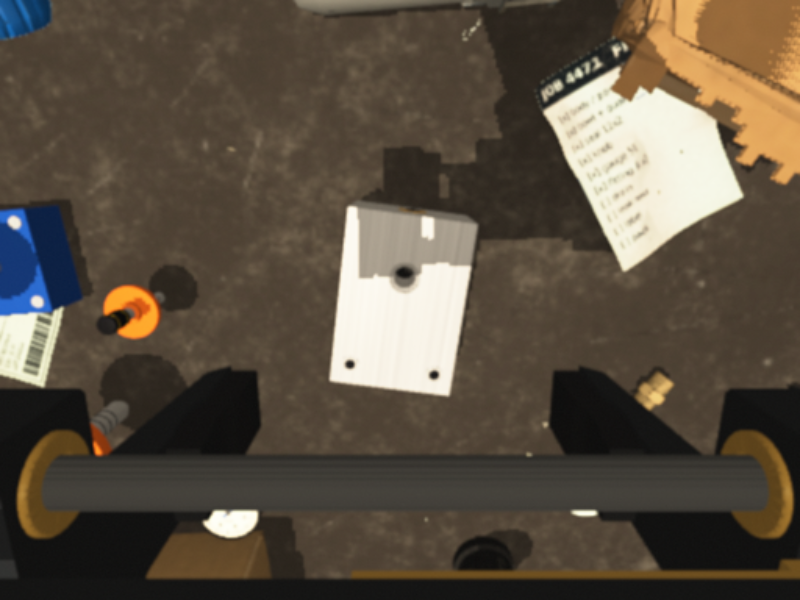

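Wrist view: the bore is at (404,275) of the 800x600 picture, the block edges are yawed about 5°, and the stand and gauges are at the left. I'll refine the bore from this image, then move to the gauge.

Run:
```python
from plant import r
from h import *
c=r.get_calibration("wrist");im=cv2.imread("pics/w1.png")
print([(np.round(p,1),a,np.round(onz(c,p,.06),4)) for p,a in dark(im,(240,160,275,195),105)])
for b in((215,225,232,240),(270,232,285,248)):print("screw",[(np.round(p,1),a,np.round(onz(c,p,.06),4)) for p,a in dark(im,b,110)])
for p in((347,204),(477,220),(331,381),(449,395)):print(np.round(onz(c,np.array(p)*.64,.06),4))
```

```text
[(array([258.5, 175. ]), np.int32(104), array([0.5316, 0.1616, 0.06  ]))]
screw [(array([223.4, 232.8]), np.int32(21), array([0.5922, 0.1257, 0.06  ]))]
screw [(array([277.4, 239.6]), np.int32(20), array([0.5995, 0.1814, 0.06  ]))]
[0.4888 0.1269 0.06  ]
[0.4981 0.2062 0.06  ]
[0.6045 0.1134 0.06  ]
[0.6143 0.1922 0.06  ]
```

{"name": "play_rows", "arguments": {"translation": [[0, -0.02, 0], [0, -0.035, 0], [0, -0.035, 0], [0, -0.035, 0], [0, -0.035, 0], [0, -0.035, 0], [0, -0.035, 0], [0.002, -0.035, 0], [0, -0.016, 0], [0, 0, 0], [0, 0, 0]], "delta_rot": [[0, 0, 0], [0, 0, 0], [0, 0, 0], [0, 0, 0], [0, 0, 0], [0, 0, 0], [0, 0, 0], [0, 0, 0], [0, 0, 0], [0, 0, 0], [0, 0, 0]], "grip": [1, 1, 1, 1, 1, 1, 0.5, 0.2, 0.2, 0.2, 0.2]}}

```text
clock: 5.35
tool_pos: [0.5346, -0.1194, 0.3028]
eef_rot: [-0.002, 1.0, 0.001, 0.0]
contact_force: [-0.4, -0.6, -0.5]
opening: 0.602
finger_force: 0.0
```

Run:
```python
from plant import r
from h import *
s=r.get_state();print({k:np.round(s[k],4) for k in("clock","q","tool_pos","eef_rot","contact_force","opening")})
c=r.get_calibration("wrist");im=r.snapshot("wrist");cv2.imwrite("pics/w2.png",im);cv2.imwrite("pics/w2b.png",cv2.resize(im,(800,600)))
for z in(.066,.07,.116):print(proj(c,[.533,-.1195,z])/.64)
for d in r.silhouettes("wrist","stop_face")[:3]:
    ys,xs=np.nonzero(d["pixels"]);print(d["confidence"],xs.min(),xs.max(),ys.min(),ys.max())
```

```text
{'clock': np.float64(5.35), 'q': array([ 0.3661,  0.6033, -0.3768,  1.7946,  0.2937,  0.7989,  1.4173]), 'tool_pos': array([ 0.5346, -0.1194,  0.3028]), 'eef_rot': array([-1.6e-03,  1.0e+00,  7.0e-04,  1.0e-04]), 'contact_force': array([-0.4088, -0.5536, -0.4631]), 'opening': np.float64(0.602)}
[403.37380569 278.55059092]
[403.36970806 279.91297737]
[403.31437131 298.31140856]
0.8 280 318 265 292
0.66 334 368 184 217
0.58 232 285 151 204
```

View pics/w2b.png

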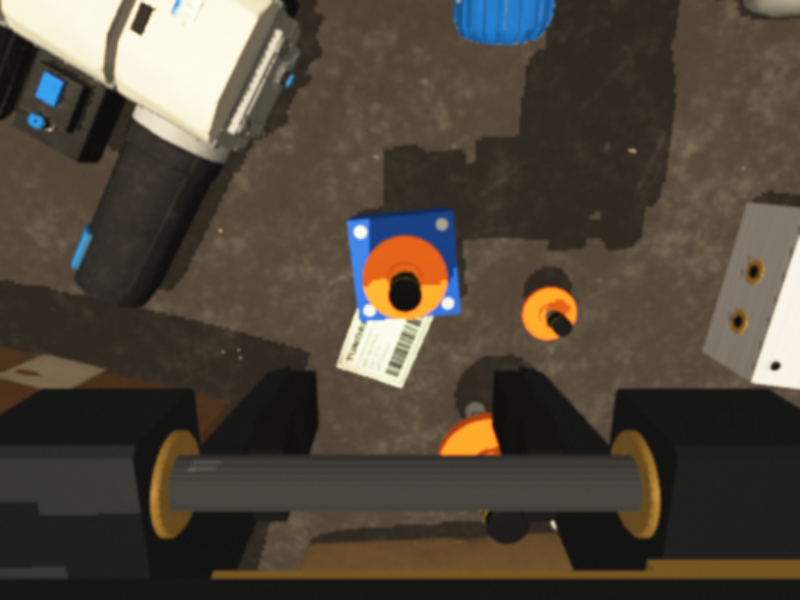

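Wrist view: the gauge's disc is centred at (405,276) and its grip at (405,292), right between the fingers. The small gauge is at (550,314) and the large one at (490,440).

{"name": "play_rows", "arguments": {"translation": [[0.003, 0, 0.01], [0, 0, 0.02], [0, 0, 0.025], [0, 0, 0.025], [0, 0, 0.025], [0, 0, 0.02], [0, 0, 0.015], [0, 0, 0.01], [0, 0, 0.005], [0, 0, 0]], "delta_rot": [[0, 0, 0], [0, 0, 0], [0, 0, 0], [0, 0, 0], [0, 0, 0], [0, 0, 0], [0, 0, 0], [0, 0, 0], [0, 0, 0], [0, 0, 0]], "grip": [0.2, 0.2, 0.2, 0.2, 0.2, 0.2, 0.2, 0.2, 0.2, 0.2]}}

```text
clock: 6.7
tool_pos: [0.5315, -0.1211, 0.1477]
eef_rot: [-0.0, 1.0, 0.0, 0.0]
contact_force: [0.0, 0.2, -0.1]
opening: 0.596
finger_force: 0.0
```

Run:
```python
from plant import r
from h import *
import json
c=r.get_calibration("wrist");s=r.get_state();print(s["tool_pos"])
# w2-time camera = present camera shifted by the TCP move (same orientation)
c2=dict(c);c2["eye"]=np.array(c["eye"])-s["tool_pos"]+[.5346,-.1194,.3028]
im=cv2.imread("pics/w2.png");h=cv2.cvtColor(im[140:215,220:300],cv2.COLOR_BGR2HSV)
m=((h[...,0]>5)&(h[...,0]<22)&(h[...,1]>150)).astype(np.uint8)
pts=np.argwhere(m)[:,::-1]+[220,140];e=cv2.fitEllipse(cv2.convexHull(pts.astype(np.float32)))
print(e,onz(c2,e[0],.069))
im=r.snapshot("wrist");cv2.imwrite("pics/w3.png",im);print(proj(c2,[.5335,.1618,.06]))
```

```text
[ 0.53153041 -0.12108407  0.14771892]
((258.82696533203125, 177.29562377929688), (52.731388092041016, 53.21831130981445), 1.4859832525253296) [ 0.5313718  -0.11916805  0.069     ]
[544.42891199 177.96962075]
```

{"name": "play_rows", "arguments": {"translation": [[0, 0.0018, 0], [0, 0, 0], [0, 0, 0], [0, 0, 0], [0, 0, 0], [0, 0, 0], [0, 0, 0]], "delta_rot": [[0, 0, 0], [0, 0, 0], [0, 0, 0], [0, 0, 0], [0, 0, 0], [0, 0, 0], [0, 0, 0]], "grip": [0.2, -0.3, -0.6, -1, -1, -1, -1], "squeeze": 25}}

```text
clock: 7.62
tool_pos: [0.5315, -0.1193, 0.1477]
eef_rot: [-0.0, 1.0, 0.0, 0.0]
contact_force: [0.3, -0.4, -0.3]
opening: 0.193
finger_force: 25.0
```

{"name": "play_rows", "arguments": {"translation": [[0, 0, -0.005], [0, 0, -0.01], [0, 0, -0.015], [0, 0, -0.02], [0, 0, -0.02], [0, 0, -0.02], [0, 0, -0.015], [0, 0, -0.005], [0, 0, 0]], "delta_rot": [[0, 0, 0], [0, 0, 0], [0, 0, 0], [0, 0, 0], [0, 0, 0], [0, 0, 0], [0, 0, 0], [0, 0, 0], [0, 0, 0]], "grip": [-1, -1, -1, -1, -1, -1, -1, -1, -1]}}

```text
clock: 8.75
tool_pos: [0.5314, -0.1194, 0.2578]
eef_rot: [-0.0, 1.0, -0.0, 0.0]
contact_force: [-0.4, 0.4, -2.1]
opening: 0.195
finger_force: 25.0
```

{"name": "play_rows", "arguments": {"translation": [[-0.0016, 0.01, 0], [0, 0.02, 0], [0, 0.028, 0], [0, 0.028, 0], [0, 0.028, 0], [0, 0.028, 0], [0, 0.028, 0], [0, 0.028, 0], [0, 0.028, 0], [0, 0.025, 0], [0, 0.02, 0], [0, 0.01, 0], [0, 0, 0], [0, 0, 0]], "delta_rot": [[0, 0, 0], [0, 0, 0], [0, 0, 0], [0, 0, 0], [0, 0, 0], [0, 0, 0], [0, 0, 0], [0, 0, 0], [0, 0, 0], [0, 0, 0], [0, 0, 0], [0, 0, 0], [0, 0, 0], [0, 0, 0]], "grip": [-1, -1, -1, -1, -1, -1, -1, -1, -1, -1, -1, -1, -1, -1]}}

```text
clock: 10.5
tool_pos: [0.5329, 0.1603, 0.2576]
eef_rot: [0.0, 1.0, -0.001, -0.0]
contact_force: [-0.2, -1.1, -0.9]
opening: 0.189
finger_force: 25.0
```

Run:
```python
from plant import r
from h import *
s=r.get_state();print({k:np.round(s[k],4) for k in("clock","tool_pos","eef_rot","contact_force","opening","finger_force")})
c=r.get_calibration("wrist");im=r.snapshot("wrist");cv2.imwrite("pics/w4.png",im)
C=r.get_calibration("side");si=r.snapshot("side");cv2.imwrite("pics/s4.png",si)
g=np.array([.533,.1617,0])
print("wrist px tip/bore",proj(c,g+[0,0,.116]),proj(c,g+[0,0,.06]),"side",proj(C,g+[0,0,.116]),proj(C,g+[0,0,.06]))
cv2.imwrite("pics/m4.png",np.hstack([cv2.resize(im[120:270,170:345],(400,343)),cv2.resize(si[130:280,190:365],(400,343))]))
```

```text
{'clock': np.float64(10.5), 'tool_pos': array([0.5329, 0.1603, 0.2576]), 'eef_rot': array([ 3.e-04,  1.e+00, -6.e-04, -2.e-04]), 'contact_force': array([-0.1947, -1.0797, -0.9481]), 'opening': np.float64(0.1895), 'finger_force': np.float64(25.0001)}
wrist px tip/bore [260.70577276 209.38501824] [260.43468864 189.95090397] side [288.30742966 206.6093662 ] [287.45150257 227.0316757 ]
```

View pics/m4.png

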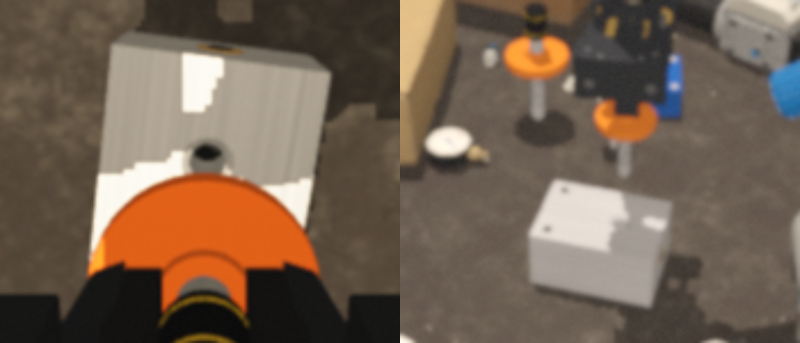

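The rod hangs straight. In the side picture its tip is where it was predicted, and the bore at wrist crop (207,158) matches the estimate within about 1 mm.

{"name": "play_rows", "arguments": {"translation": [[0.0004, 0.001, 0.005], [0, 0, 0.01], [0, 0, 0.012], [0, 0, 0.012], [0, 0, 0.008], [0, 0, 0.005], [0, 0, 0.003], [0, 0, 0.003], [0, 0, 0.003], [0, 0, 0.003], [0, 0, 0]], "delta_rot": [[0, 0, 0], [0, 0, 0], [0, 0, 0], [0, 0, 0], [0, 0, 0], [0, 0, 0], [0, 0, 0], [0, 0, 0], [0, 0, 0], [0, 0, 0], [0, 0, 0]], "grip": [-1, -1, -1, -1, -1, -1, -1, -1, -1, -1, -1]}}

```text
clock: 11.98
tool_pos: [0.5324, 0.1626, 0.1936]
eef_rot: [-0.0, 1.0, -0.0, -0.0]
contact_force: [0.7, -0.8, -2.1]
opening: 0.196
finger_force: 25.0
```

{"name": "play_rows", "arguments": {"translation": [[0, -0.0006, 0.003], [0, 0, 0.003], [0, 0, 0.003], [0, 0, 0.003], [0, 0, 0.001], [0, 0, 0], [0, 0, 0]], "delta_rot": [[0, 0, 0], [0, 0, 0], [0, 0, 0], [0, 0, 0], [0, 0, 0], [0, 0, 0], [0, 0, 0]], "grip": [-1, -1, -1, -1, -1, -1, -1], "squeeze": 10}}

```text
clock: 12.85
tool_pos: [0.5324, 0.1621, 0.1808]
eef_rot: [-0.0, 1.0, 0.0, 0.0]
contact_force: [-0.0, 0.1, -1.7]
opening: 0.198
finger_force: 10.0
```

{"name": "play_rows", "arguments": {"translation": [[0, 0, 0.001], [0, 0, 0.001], [0, 0, 0.001], [0, 0, 0.001], [0, 0, 0]], "delta_rot": [[0, 0, 0], [0, 0, 0], [0, 0, 0], [0, 0, 0], [0, 0, 0]], "grip": [-1, -1, -1, -1, -1]}}

```text
clock: 13.48
tool_pos: [0.5324, 0.1621, 0.1766]
eef_rot: [-0.0, 1.0, 0.0, -0.0]
contact_force: [0.3, -0.5, -2.1]
opening: 0.196
finger_force: 10.0
```

{"name": "play_rows", "arguments": {"translation": [[0, 0, 0.001], [0, 0, 0.001], [0, 0, 0.001], [0, 0, 0]], "delta_rot": [[0, 0, 0], [0, 0, 0], [0, 0, 0], [0, 0, 0]], "grip": [-1, -1, -1, -1]}}

```text
clock: 13.98
tool_pos: [0.5323, 0.1621, 0.1736]
eef_rot: [-0.0, 1.0, 0.0, -0.0]
contact_force: [-0.5, 0.6, -2.2]
opening: 0.2
finger_force: 10.0
```

{"name": "play_rows", "arguments": {"translation": [[0, 0, 0.001], [0, 0, 0.001], [0, 0, 0]], "delta_rot": [[0, 0, 0], [0, 0, 0], [0, 0, 0]], "grip": [-1, -1, -1]}}

```text
clock: 14.35
tool_pos: [0.5324, 0.1621, 0.1716]
eef_rot: [-0.0, 1.0, 0.0, -0.0]
contact_force: [0.3, -1.5, -2.7]
opening: 0.197
finger_force: 10.0
```

{"name": "play_rows", "arguments": {"translation": [[0, 0, 0.001], [0, 0, 0.001], [0, 0, 0]], "delta_rot": [[0, 0, 0], [0, 0, 0], [0, 0, 0]], "grip": [-1, -1, -1]}}

```text
clock: 14.72
tool_pos: [0.5324, 0.1621, 0.1697]
eef_rot: [-0.0, 1.0, 0.0, 0.0]
contact_force: [1.5, 0.8, -1.4]
opening: 0.196
finger_force: 10.0
```

{"name": "play_rows", "arguments": {"translation": [[0, 0, 0.001], [0, 0, 0.001], [0, 0, 0]], "delta_rot": [[0, 0, 0], [0, 0, 0], [0, 0, 0]], "grip": [-1, -1, -1]}}

```text
clock: 15.1
tool_pos: [0.5338, 0.1627, 0.1693]
eef_rot: [-0.0, 1.0, 0.001, 0.002]
contact_force: [1.3, 0.1, 9.8]
opening: 0.198
finger_force: 10.0
```

{"name": "play_rows", "arguments": {"translation": [[0, 0, -0.0008], [0, 0, 0], [0, 0, 0], [0, 0, 0]], "delta_rot": [[0, 0, 0], [0, 0, 0], [0, 0, 0], [0, 0, 0]], "grip": [-1, -1, -1, -1]}}

```text
clock: 15.6
tool_pos: [0.5331, 0.1625, 0.1694]
eef_rot: [-0.001, 1.0, 0.001, 0.001]
contact_force: [0.4, -0.7, 6.7]
opening: 0.195
finger_force: 10.0
```

Contact is felt at 9.8 N and was then held at 6.7 N, with the tip at about z = 0.0277, so the bore is ~32.3 mm deep. From straight above, the palm would hit the grip before the stop reached the face. So I'll release, rise, tilt the hand about 40° about the closing axis, and push the disc with the fingertips.

{"name": "play_rows", "arguments": {"translation": [[0, 0, -0.0007], [0, 0, 0], [0, 0, 0], [0, 0, 0], [0, 0, 0], [0, 0, 0], [0, 0, -0.005], [0, 0, -0.015], [0, 0, -0.02], [0, 0, -0.02], [0, 0, 0], [0, 0, 0]], "delta_rot": [[0, 0, 0], [0, 0, 0], [0, 0, 0], [0, 0, 0], [0, 0, 0], [0, 0, 0], [0, 0, 0], [0, 0, 0], [0, 0, 0], [0, 0, 0], [0, 0, 0], [0, 0, 0]], "grip": [-1, -1, -0.4, -0.3, -0.1, -0.1, -0.1, -0.1, -0.1, -0.1, -0.1, -0.1]}}

```text
clock: 17.1
tool_pos: [0.5322, 0.1619, 0.2292]
eef_rot: [-0.0, 1.0, -0.0, -0.0]
contact_force: [1.0, 0.5, -0.2]
opening: 0.449
finger_force: 0.0
```

{"name": "play_rows", "arguments": {"translation": [[0, 0, 0], [0, 0, 0], [0, 0, 0], [0, 0, 0], [0, 0, 0], [0, 0, 0]], "delta_rot": [[0, -8, 0], [0, -8, 0], [0, -8, 0], [0, -8, 0], [0, -8, 0], [0, 0, 0]], "grip": [-0.1, -0.1, -0.1, -0.1, -0.1, -0.1]}}

```text
clock: 17.85
tool_pos: [0.5216, 0.1414, 0.2224]
eef_rot: [0.003, 0.984, -0.041, 0.172]
contact_force: [0.0, 0.8, -0.4]
opening: 0.448
finger_force: 0.0
```

Run:
```python
from plant import r
from h import *
s=r.get_state();print({k:np.round(s[k],4) for k in("clock","q","tool_pos","eef_rot","contact_force","opening","finger_force")})
C=r.get_calibration("side");si=r.snapshot("side");t=r.snapshot("top");cv2.imwrite("pics/s5.png",si);cv2.imwrite("pics/t5.png",t)
g=np.array([.5335,.1622,0]);T=r.get_calibration("top")
print([np.round(proj(C,g+[0,0,z]),1) for z in(.06,.09,.138)],[np.round(proj(T,g+[0,0,z]),1) for z in(.06,.09,.138)])
cv2.imwrite("pics/m5.png",np.hstack([cv2.resize(t[140:290,150:325],(400,343)),cv2.resize(si[130:280,190:365],(400,343))]))
```

```text
{'clock': np.float64(17.85), 'q': array([-0.4185,  0.6565, -0.0628,  2.1398,  1.3233,  0.272 , -0.1755]), 'tool_pos': array([0.5216, 0.1414, 0.2224]), 'eef_rot': array([ 0.003 ,  0.9843, -0.0406,  0.1718]), 'contact_force': array([ 0.028 ,  0.7978, -0.3846]), 'opening': np.float64(0.4481), 'finger_force': np.float64(0.0)}
[array([287.2, 227.2]), array([287.6, 216.4]), array([288.4, 198.3])] [array([219.8, 223.8]), array([219. , 224.1]), array([217.6, 224.5])]
```

View pics/m5.png

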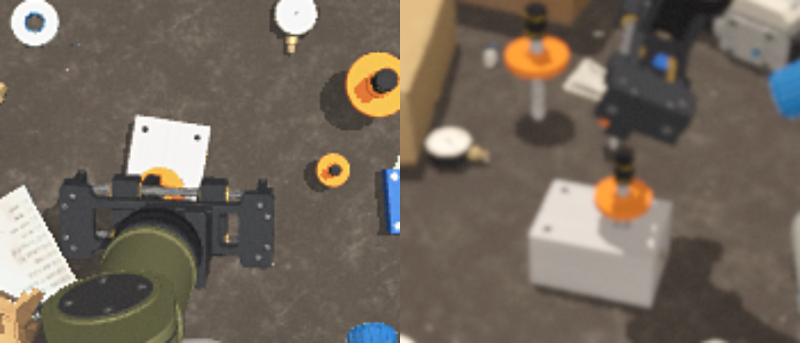

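The outward tilt runs towards the wrist limit (q6 = 0.27) and reached only about 20°. The gauge stands fine at crop (622,190). I'll tilt the other way, where q6 has plenty of range.

```bash
cat > go.py <<'E'
from plant import r
from h import *
import sys
def plan(P,th,corner=(-.009,0,.064)):
    s=r.get_state();q=R.from_quat(s["eef_rot"]);T=R.from_euler("y",th,degrees=True)*R.from_quat([0,1,0,0])
    tcp=np.array(P)-T.apply(corner)
    d=q.inv().apply(tcp-s["tool_pos"]);dr=(q.inv()*T).as_rotvec(degrees=True)
    print("t",round(s["clock"],2),"F",np.round(s["contact_force"],1),"q6",np.round(s["q"],2),"tip corner",np.round(s["tool_pos"]+q.apply(corner),4),"| now-frame shift mm",np.round(d*1e3,1),"rot",np.round(dr,2),"target-frame shift",np.round(T.inv().apply(tcp-s["tool_pos"])*1e3,1))
E
python3 - <<'E'
from go import *
plan([.5335,.1622,.2292-.064],0,(0,0,.064))
E
```

```text
t 17.95 F [0.6 0.7 0.5] q6 [-0.42  0.66 -0.06  2.14  1.32  0.27 -0.17] tip corner [0.5444 0.1364 0.1631] | now-frame shift mm [-12.4  20.3  -3.7] rot [-4.62 19.88 -0.47] target-frame shift [-10.8  20.6  -6.1]
```

{"name": "play_rows", "arguments": {"translation": [[0, 0, -0.01], [-0.003, 0.005, -0.01], [-0.003, 0.005, 0], [-0.003, 0.005, 0], [-0.003, 0.005, 0], [0, 0, 0], [0, 0, 0]], "delta_rot": [[0, 0, 0], [-1, 4, 0], [-1.2, 5, 0], [-1.2, 5, 0], [-1.2, 5, 0], [0, 0, 0], [0, 0, 0]], "grip": [-0.1, -0.1, -0.1, -0.1, -0.1, -0.1, -0.1]}}

```text
clock: 18.82
tool_pos: [0.5283, 0.1613, 0.2418]
eef_rot: [0.004, 1.0, -0.003, 0.016]
contact_force: [0.4, -0.6, -0.8]
opening: 0.452
finger_force: 0.0
```

Run:
```python
from go import *
plan([.5335,.1622,.17],40)
```

```text
t 18.82 F [ 0.4 -0.6 -0.8] q6 [-0.06  0.72 -0.55  1.86  0.59  0.7   0.61] tip corner [0.5394 0.1609 0.1782] | now-frame shift mm [-38.8   1.3  18.3] rot [-0.12 41.86 -0.58] target-frame shift [-41.1   0.9 -12.3]
```

{"name": "play_rows", "arguments": {"translation": [[-0.004, 0, 0], [-0.005, 0, 0], [-0.005, 0, 0], [-0.005, 0, 0], [-0.005, 0, 0], [-0.005, 0, 0], [-0.005, 0, 0], [0, 0, 0], [0, 0, 0]], "delta_rot": [[0, 6, 0], [0, 6, 0], [0, 6, -0.3], [0, 6, -0.3], [0, 6, 0], [0, 6, 0], [0, 5.9, 0], [0, 0, 0], [0, 0, 0]], "grip": [-0.1, -0.1, -0.1, -0.1, -0.2, -0.3, -0.32, -0.32, -0.32]}}

```text
clock: 19.95
tool_pos: [0.5601, 0.1619, 0.2329]
eef_rot: [-0.001, 0.94, -0.002, -0.342]
contact_force: [-0.3, 0.6, 0.4]
opening: 0.343
finger_force: 0.0
```

Run:
```python
from go import *
plan([.5335,.1622,.17],40)
plan([.5335,.1622,.10],40)
```

```text
t 19.95 F [-0.3  0.6  0.4] q6 [-0.01  1.07 -0.66  1.22  0.23  1.62  0.95] tip corner [0.5259 0.1617 0.178 ] | now-frame shift mm [-11.    0.3   1.3] rot [-0.21  0.06  0.03] target-frame shift [-11.    0.3   1.3]
t 19.95 F [-0.3  0.6  0.4] q6 [-0.01  1.07 -0.66  1.22  0.23  1.62  0.95] tip corner [0.5259 0.1617 0.178 ] | now-frame shift mm [-56.    0.5  54.9] rot [-0.21  0.06  0.03] target-frame shift [-56.    0.3  54.9]
```

{"name": "play_rows", "arguments": {"translation": [[-0.006, 0.0003, 0.0007], [-0.005, 0, 0.0006], [-0.0045, 0, 0.00536], [-0.0045, 0, 0.00536], [-0.0045, 0, 0.00536], [-0.0045, 0, 0.00536], [-0.0045, 0, 0.00536], [-0.0045, 0, 0.00536], [-0.0045, 0, 0.00536], [-0.0045, 0, 0.00536], [-0.0045, 0, 0.00536], [-0.0045, 0, 0.00536], [0, 0, 0], [0, 0, 0]], "delta_rot": [[0, 0, 0], [0, 0, 0], [0, 0, 0], [0, 0, 0], [0, 0, 0], [0, 0, 0], [0, 0, 0], [0, 0, 0], [0, 0, 0], [0, 0, 0], [0, 0, 0], [0, 0, 0], [0, 0, 0], [0, 0, 0]], "grip": [-0.32, -0.32, -0.32, -0.32, -0.32, -0.32, -0.32, -0.32, -0.32, -0.32, -0.32, -0.32, -0.32, -0.32]}}

```text
clock: 21.7
tool_pos: [0.5684, 0.1615, 0.1547]
eef_rot: [-0.0, 0.94, -0.001, -0.342]
contact_force: [-0.8, -0.1, 0.2]
opening: 0.338
finger_force: 0.0
```

Run:
```python
from go import *
plan([.5335,.1622,.09],40)
si=r.snapshot("side");im=r.snapshot("wrist")
cv2.imwrite("pics/m6.png",np.hstack([cv2.resize(im,(420,315)),cv2.resize(si[150:270,210:340],(341,315))]))
```

```text
t 21.7 F [-0.8 -0.1  0.2] q6 [-0.02  1.18 -0.64  1.21  0.27  1.54  0.97] tip corner [0.5341 0.1613 0.0999] | now-frame shift mm [-5.8  0.8  8. ] rot [-0.11 -0.03 -0.02] target-frame shift [-5.8  0.7  8. ]
```

View pics/m6.png

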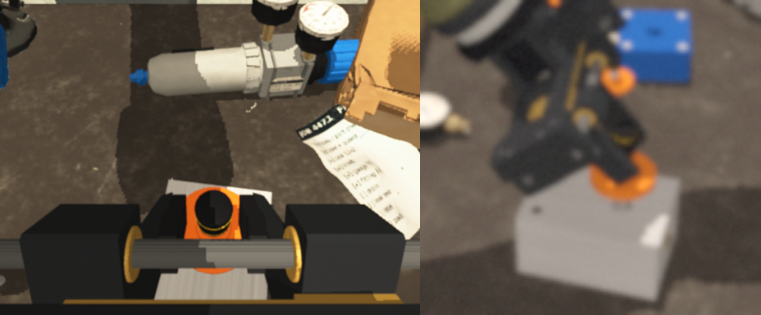

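Wrist view: the grip at (213,212) stands centred between the fingers over the orange disc. The side view shows the fingertips just above the disc at (625,170). Pushing down slowly.

{"name": "play_rows", "arguments": {"translation": [[-0.0013, 0.0005, 0.0015], [-0.0013, 0, 0.0015], [-0.0013, 0, 0.0015], [-0.0013, 0, 0.0015], [-0.0013, 0, 0.0015], [-0.0013, 0, 0.0015], [0, 0, 0]], "delta_rot": [[0, 0, 0], [0, 0, 0], [0, 0, 0], [0, 0, 0], [0, 0, 0], [0, 0, 0], [0, 0, 0]], "grip": [-0.32, -0.32, -0.32, -0.32, -0.32, -0.32, -0.32]}}

```text
clock: 22.68
tool_pos: [0.5683, 0.1621, 0.1434]
eef_rot: [-0.0, 0.939, -0.001, -0.343]
contact_force: [-0.9, -0.4, 4.0]
opening: 0.345
finger_force: 2.4
```

Run:
```python
from go import *
plan([.5335,.1622,.068],40)
```

```text
t 22.68 F [-0.9 -0.4  4. ] q6 [-0.02  1.19 -0.63  1.21  0.28  1.52  0.97] tip corner [0.534  0.162  0.0886] | now-frame shift mm [-12.8   0.1  16.1] rot [-0.1  -0.09  0.01] target-frame shift [-12.8   0.1  16.1]
```

{"name": "play_rows", "arguments": {"translation": [[-0.0013, 0, 0.0015], [-0.0013, 0, 0.0015], [-0.0013, 0, 0.0015], [-0.0013, 0, 0.0015], [-0.0013, 0, 0.0015], [-0.0013, 0, 0.0015]], "delta_rot": [[0, 0, 0], [0, 0, 0], [0, 0, 0], [0, 0, 0], [0, 0, 0], [0, 0, 0]], "grip": [-0.32, -0.32, -0.32, -0.32, -0.32, -0.32]}}

```text
clock: 23.42
tool_pos: [0.5686, 0.1621, 0.1316]
eef_rot: [-0.0, 0.939, -0.001, -0.343]
contact_force: [-0.8, 0.1, 5.4]
opening: 0.343
finger_force: 2.9
```

{"name": "play_rows", "arguments": {"translation": [[-0.0007, 0, 0.0008], [-0.0007, 0, 0.0008], [-0.0007, 0, 0.0008]], "delta_rot": [[0, 0, 0], [0, 0, 0], [0, 0, 0]], "grip": [-0.32, -0.32, -0.32]}}

```text
clock: 23.8
tool_pos: [0.5687, 0.1621, 0.1285]
eef_rot: [-0.0, 0.939, -0.001, -0.343]
contact_force: [0.2, 0.0, 5.6]
opening: 0.342
finger_force: 2.8
```

Run:
```python
from go import *
plan([.5335,.1622,.068],40)
```

```text
t 23.8 F [0.2 0.  5.6] q6 [-0.02  1.21 -0.63  1.2   0.28  1.51  0.97] tip corner [0.5343 0.162  0.0737] | now-frame shift mm [-2.9  0.1  4.9] rot [-0.1  -0.08  0.  ] target-frame shift [-2.9  0.1  4.9]
```

{"name": "play_rows", "arguments": {"translation": [[-0.0006, 0, 0.0008], [-0.0006, 0, 0.0008], [-0.0006, 0, 0.0008], [-0.0006, 0, 0.0008], [0, 0, 0]], "delta_rot": [[0, 0, 0], [0, 0, 0], [0, 0, 0], [0, 0, 0], [0, 0, 0]], "grip": [-0.32, -0.32, -0.32, -0.32, -0.32]}}

```text
clock: 24.42
tool_pos: [0.5684, 0.1621, 0.1244]
eef_rot: [-0.0, 0.939, -0.001, -0.343]
contact_force: [0.5, 0.3, 4.6]
opening: 0.341
finger_force: 2.6
```

{"name": "play_rows", "arguments": {"translation": [[-0.0003, 0, 0.0004], [-0.0003, 0, 0.0004], [0, 0, 0]], "delta_rot": [[0, 0, 0], [0, 0, 0], [0, 0, 0]], "grip": [-0.32, -0.32, -0.32]}}

```text
clock: 24.8
tool_pos: [0.5684, 0.162, 0.1234]
eef_rot: [-0.0, 0.939, -0.001, -0.343]
contact_force: [-0.0, 0.1, 4.5]
opening: 0.341
finger_force: 2.7
```

{"name": "play_rows", "arguments": {"translation": [[-0.0003, 0, 0.0004], [-0.0003, 0, 0.0004], [0, 0, 0]], "delta_rot": [[0, 0, 0], [0, 0, 0], [0, 0, 0]], "grip": [-0.32, -0.32, -0.32]}}

```text
clock: 25.18
tool_pos: [0.5684, 0.1621, 0.123]
eef_rot: [-0.0, 0.939, -0.001, -0.343]
contact_force: [0.3, -1.3, 8.2]
opening: 0.342
finger_force: 3.9
```

{"name": "play_rows", "arguments": {"translation": [[-0.0003, 0, 0.0004], [0, 0, 0]], "delta_rot": [[0, 0, 0], [0, 0, 0]], "grip": [-0.32, -0.32]}}

```text
clock: 25.42
tool_pos: [0.5684, 0.1621, 0.1229]
eef_rot: [-0.0, 0.939, -0.001, -0.343]
contact_force: [0.6, -1.6, 10.0]
opening: 0.338
finger_force: 4.8
```

The stop is on the face: the hand no longer sinks and the force climbs. A touch more, then hold.

{"name": "play_rows", "arguments": {"translation": [[-0.0004, 0, 0.0005], [0, 0, 0], [0, 0, 0], [0, 0, 0]], "delta_rot": [[0, 0, 0], [0, 0, 0], [0, 0, 0], [0, 0, 0]], "grip": [-0.32, -0.32, -0.32, -0.32]}}

```text
clock: 25.92
tool_pos: [0.5684, 0.1621, 0.1227]
eef_rot: [-0.0, 0.939, -0.001, -0.343]
contact_force: [0.4, -0.5, 10.9]
opening: 0.334
finger_force: 6.0
```

{"name": "play_rows", "arguments": {"translation": [[-0.0001, 0, 0.0001], [0, 0, 0], [0, 0, 0], [0, 0, 0], [0, 0, 0], [0, 0, 0], [0, 0, 0], [0, 0, 0], [0, 0, 0], [0, 0, 0]], "delta_rot": [[0, 0, 0], [0, 0, 0], [0, 0, 0], [0, 0, 0], [0, 0, 0], [0, 0, 0], [0, 0, 0], [0, 0, 0], [0, 0, 0], [0, 0, 0]], "grip": [-0.32, -0.32, -0.32, -0.32, -0.32, -0.32, -0.32, -0.32, -0.32, -0.32]}}

```text
clock: 27.18
tool_pos: [0.5684, 0.162, 0.1227]
eef_rot: [-0.0, 0.939, -0.001, -0.343]
contact_force: [0.9, -1.0, 13.6]
opening: 0.341
finger_force: 6.3
```

{"name": "play_rows", "arguments": {"translation": [[0.0006, 0, -0.0008], [0.0013, 0, -0.0015], [0.0026, 0, -0.003], [0.0045, 0, -0.0054], [0.0045, 0, -0.0054], [0.0045, 0, -0.0054], [0.0064, 0, -0.0077], [0.0064, 0, -0.0077], [0.0064, 0, -0.0077], [0.0064, 0, -0.0077], [0.0064, 0, -0.0077], [0.0064, 0, -0.0077], [0.0064, 0, -0.0077], [0, 0, 0], [0, 0, 0], [0, 0, 0]], "delta_rot": [[0, 0, 0], [0, 0, 0], [0, 0, 0], [0, 0, 0], [0, 0, 0], [0, 0, 0], [0, 0, 0], [0, 0, 0], [0, 0, 0], [0, 0, 0], [0, 0, 0], [0, 0, 0], [0, 0, 0], [0, 0, 0], [0, 0, 0], [0, 0, 0]], "grip": [-0.32, -0.32, -0.32, -0.2, -0.2, -0.2, -0.2, -0.2, -0.2, -0.2, -0.2, -0.2, -0.2, -0.2, -0.2, -0.2]}}

```text
clock: 29.18
tool_pos: [0.5687, 0.1619, 0.2179]
eef_rot: [-0.0, 0.939, -0.001, -0.343]
contact_force: [-0.2, -0.1, 0.9]
opening: 0.401
finger_force: 0.0
```

Run:
```python
from plant import r
from h import *
C=r.get_calibration("side");si=r.snapshot("side");im=r.snapshot("wrist")
print([np.round(proj(C,[.5335,.1622,z]),1) for z in(.06,.138)],r.get_state()["tool_pos"])
cv2.imwrite("pics/m7.png",np.hstack([cv2.resize(im,(400,300)),cv2.resize(si[150:260,225:340],(314,300),interpolation=2)]))
```

```text
[array([287.2, 227.2]), array([288.4, 198.3])] [0.56870584 0.1619197  0.2180057 ]
```

View pics/m7.png

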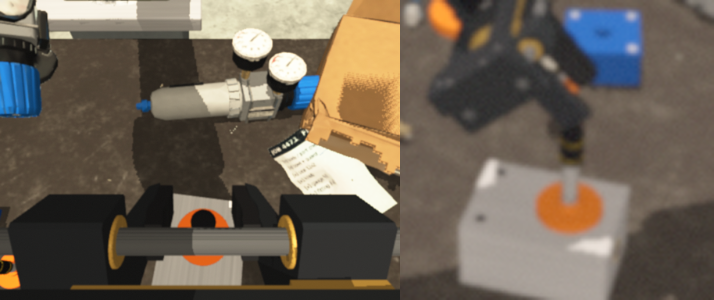

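The side crop shows the gauge upright at (570,165), with its orange stop flat on the block face at (570,210). The fingers are above it and touch nothing.

```bash
python3 -c "
from plant import r
print(r.finish_job())"
```

```text
the job is handed in; nothing more can be done
None
```

The job is handed in, with no verdict returned: the gauge stands upright in the bore (felt depth about 32 mm), the stop was held on the block's face at a total push of 11–14 N for about 1.7 s, and the hand is clear.

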